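# Re-index the end stop of a print jig

## Task

The next run in the print jig is one size shorter. Lift the finished part out of the jig and lay it flat, print side up, on the empty half of the wire drying tray, clear of the part that is drying there; then pull up the plunger knob of the jig's sliding end stop, slide the stop exactly one hole towards the fixed stop and let the pin drop fully home in that hole. Leave the drying part, the magnifier and the hand counter where they are, and finish still gripping the knob with the pin home, so that the clamp screw can be tightened.

Things in the scene. Friction and masses are not known exactly. Their poses are not given: they have to be found in the camera images.
- jig: print jig fixed to the table: base plate 160 x 290 mm, top at z = 10 mm, bearing a grey nest bed and, parallel to it, a 25 mm square steel tube (centre line x = +45 mm, top at z = 35 mm) with 10 mm holes every 25 mm. Origin: plate centre at table height; x from bed to tube, y along both
- fixed_stop (a point): foot of the fixed stop's face, at the -y end of the nest bed; axes as the jig. The bed runs from here 205 mm to +y, is 30 mm wide (50 mm for the first 35 mm) and its top is 24 mm above the base plate. The stop is 12 mm high. Two 6 mm dowels, 8 mm high, stand 25 mm along and 17.5 mm either side. The tube's near face is 45 mm from the edge of a part in the nest
- part_centre (a point): finished part: flat leaf-shaped moulding, 45 x 130 x 8 mm, 20 to 45 g, print on top, lying between the stops, narrow end at the fixed one. Point: its centre, 4 mm above its underside; x along its width, y along its length (to the narrow end), z up. It is widest, 45 mm, 20 mm from the point to its -y; there it overhangs the bed 7 mm a side, free to 20 mm below
- tray: wire drying tray 168 x 208 mm, fixed to the table; its flat top of wires is 16 mm above the table. Origin: its centre at table height; x along the 168 mm side, y along the 208 mm side. The half with y > 0 is taken by the drying part
- free_half (a point): middle of the empty half of the tray, on the wires (16 mm above the table, 45 mm from the tray's centre towards its -y); axes as the tray. Lay the finished part here with its length along x
- drying_part: the other printed part, 45 x 130 x 8 mm, drying on the tray at y = +55 mm with its length along the tray's x. Origin: centre of its underside
- slide (a joint): position of the sliding end stop along the tube, m: 0 in the hole where it starts, growing towards the fixed stop (jig's -y); the next hole is at +0.025. The stop is a bracket over the tube (40 mm long, top at z = 42 mm) with an arm over the bed, up to z = 47 mm. It slides with 1 to 2 N of friction once the pin is clear; with the pin in a hole it has 1 mm of play
- plunger (a joint): height of the spring plunger in m: 0 when its pin is fully home in a hole, growing as its knob is pulled up, end of travel 0.016. The round-nosed 8 mm pin reaches 8 mm into the tube, so it is clear of the holes above about 0.0085. The spring pushes it down with 5 N at 0 and 8 N at 0.010
- pull_knob: the black round pull knob of the plunger, 28 mm in diameter and 26 mm high, upright on a 15 mm steel sleeve on the sliding stop, its underside 56 mm and its top 82 mm above the table when the pin is home. Origin: centre of its underside; it moves with the plunger and the stop
- knob_centre (a point): centre of the pull knob, half-way up (69 mm above the table with the pin home, 27 mm above the bracket's top). Its axes are those of the jig
- loupe: bystander: black folding magnifier 40 x 40 x 42 mm on the far side of the tray (its +y). Origin: centre of its underside
- tally_counter: bystander: round white hand counter 52 x 46 x 21 mm, at the -y end of the jig. Origin: centre of its underside

How it is judged:
On the way, in this order (a step that is already met when the one before it is completed fails the run):
1. the finished part lies flat on the empty half of the tray, let go, while the end stop is still in its first hole (x of part_centre in the frame of tray between -0.04 and 0.04 m and y of part_centre in the frame of tray between -0.085 and -0.005 m and height (world z) of part_centre between 0.017 and 0.023 m and contact force between the fingers and finished_part below 0.05 N and value of joint slide below 0.006 m), for 0.2 s.
2. the knob is held up with the pin clear of its first hole (value of joint plunger above 0.0085 m and contact force between the fingers and pull_knob above 0.5 N), for 0.1 s.
At the end, for the whole second after the job is handed in: sliding stop in the next hole (slide 0.022 to 0.028), pin home (plunger under 0.002), fingers still gripping the knob (over 5 N); the finished part flat (0.1 rad), print up, on the tray, its centre within 40 mm in x and y of the middle of the empty half, not touching the drying part (value of joint slide between 0.022 and 0.028 m and value of joint plunger below 0.002 m and contact force between the fingers and pull_knob above 5 N and x of part_centre in the frame of tray between -0.04 and 0.04 m and y of part_centre in the frame of tray between -0.085 and -0.005 m and height (world z) of part_centre between 0.017 and 0.023 m and z of part_centre in the frame of free_half above 0 m and angle between part_centre's own z axis and vertical below 0.1 rad and contact force between finished_part and drying_part below 0.02 N); the arm keeps its last pose, push and grip.
It fails at once if the finished part is let go in the air (height (world z) of part_centre above 0.05 m and contact force between finished_part and anything else below 0.005 N).
It fails at once if the drying part, the magnifier or the counter is pushed away (25 mm) (distance of any of drying_part, loupe, tally_counter from where it was at the start of the episode above 0.025 m).
It also fails if it takes over 51 s, if anything falls off the work surface, if the arm or the gripper's body presses on something with over 40 N, if the wrist force passes 120 N, or if a joint passes its speed limit or range.

## Robot

A 7-joint arm with a two-finger parallel gripper is mounted at the origin on a cart in front of the work surface, level with it; the furniture and walls round the work are solid. World frame = base frame: x ahead of the robot, y to its left, z up, the work surface at z = 0. Lengths are in m, angles in rad, forces in N, time in s.
With the tool pointing down it reaches from about 0.4 to 0.75 m from the base axis. Payload 19.5 kg.
Tool frame: the origin (TCP) lies on the front face of the gripper's body, between the roots of the fingers; the fingertips stand 73 mm ahead of it and the grasp point (between the pads) lies grip_point_offset ahead of it (grip_point_offset is the distance from the TCP to the grasp point, in m); z points along the fingers, y is the direction in which the jaws open and shut (so a half turn about z gives the same grasp; the last joint's range is limited). The gripper opens to 85 mm and grips with 20 to 120 N. Pads are 22 mm wide; open, the fingers measure 114 mm over their backs; the gripper's body (76 mm by 85 mm) begins 54 mm behind the grasp point. The pads swing forward as they close: fully open they stand 13 mm farther back than shut.
Start: joints at [1.091, 0.707, -0.028, 1.485, 0.022, 0.951, -0.075], TCP at [0.244, -0.521, 0.304] pointing down, gripper open.
Joint ranges: [-2.71, 2.71], [-0.32, 2.16], [-1.57, 1.52], [0, 2.45], [-1.46, 4.6], [0, 2.02], [-2.83, 2.83]. Speed limits (rad/s): [1.89, 1.89, 2.57, 2.57, 3.01, 3.01, 3.01].

## Interface

Orientations are given as a unit quaternion [x, y, z, w].
In Python, from cell import * gives the robot as it stands.
- The arm moves only by the tool servo_tool, never from a script. Its argument "targets" is text: rows parted by semicolons, each of 4 numbers parted by spaces: the shift along the tool's x, y, z in cm, then the turn about the tool's z in rad. In form: x y z yaw; .... A call has 1 to 20 rows; each row is the pose to reach, as a shift and turn from the pose commanded when the call began, along the tool's axes at that moment; what a row does not reach only later rows make up. A row lasts 1/8 s, in which the tool goes at most 62.5 mm and 10.7 degrees, less where a joint would pass 70% of its speed; a pose out of reach is approached as far as the arm can. A call with a gripper value outside its range is refused whole. "gripper" is the opening in per cent of the stroke, from 0 (shut) to 100 (fully open), set as the call begins (left out, the last holds). The fingers move at their own pace and stop on an object; "newtons" is the grip in N (left out, the last holds). Time passes only in rows, so rows that repeat a pose let the fingers close. It gives the time, the measured TCP pose, the force and the opening at its end, in the units of the state.
- state(): the state, without advancing time (a new reading comes with each control period).
- capture(name): name is "scene" or "top"; returns a dict with "image" (400x640x3 uint8, red, green, blue), "fx", "fy", "cx", "cy" (pixels), "T" (4x4, takes a point from camera to world coordinates). Camera axes: x right, y down, z forward; pixel columns grow to the right and rows downward; lengths in m; the calibration is good to about 2 mm. A picture is of the moment at which its call begins. There is no depth.
- finish_job(): hands the job in, once; it reports no verdict.
The state is a dict: "time_s": time; "joint_positions": joint angles; "qvel": joint speeds; "effort": joint torques, N m; "tcp_pos": TCP position; "eef_rot": TCP orientation; "ft_force": force on the tool from outside, world axes, zero at the start; "wrist_torque": the same for the moment, N m; "opening": finger opening in m.
Only numpy, scipy, OpenCV 4.12 (cv2) and the standard library are available. Lean on these libraries where they do the work, as an engineer would, in place of code of your own. Each camera call takes 0.05 s, during which the arm holds its last target. There are 200 camera calls.

## Working session

There is one attempt and no reset: what is moved stays moved. The work goes in short steps, Python scripts to look and compute and a tool call to move; the robot and the scene stay as the last step left them, time stands still between calls to the robot, and variables do not carry over. Pictures are saved under pics/ and viewed, about 8 in all and at most 12, crops included, and the job is handed in when it is done.

Besides the shell and the picture viewer there is one more tool, called after "Request:" as a command line: name --argument value ..., lists and objects as JSON in quotes. servo_tool: Moves the arm, as the interface text tells. Its arguments: {"type":"object","properties":{"targets":{"type":"string"},"gripper":{"type":"number"},"newtons":{"type":"number"}},"required":["targets"]}

```bash
ls; mkdir -p pics; python3 - <<'E'
from cell import *
import cv2
print(state())
try: print('gpo',grip_point_offset)
except Exception as e: print(e)
for n in("scene","top"):
    c=capture(n); cv2.imwrite(f"pics/{n}0.png",c["image"][:,:,::-1]); print(n,c["fx"],c["fy"],c["cx"],c["cy"],c["T"].tolist() if hasattr(c["T"],'tolist') else c["T"])
E
```

```text
pics
{'time_s': 0.0, 'joint_positions': array([ 1.09128075,  0.7070899 , -0.02759946,  1.48500867,  0.02198291,
        0.95089696, -0.07549439]), 'qvel': array([ 1.97218614e-03, -4.10312648e-05, -6.37089701e-05,  1.24358001e-03,
        9.38859776e-04,  9.90309393e-04,  8.55237430e-05]), 'effort': array([ 2.89847194e-03, -8.83179617e+01,  1.23533618e+00, -2.36155504e+01,
        1.69043307e-02,  6.64960826e-03,  6.67136661e-06]), 'tcp_pos': array([ 0.24369521, -0.52059626,  0.30343281]), 'eef_rot': array([ 9.76136960e-01,  2.17155089e-01, -1.35724718e-04, -5.33452858e-04]), 'ft_force': array([-0.21804544,  0.35782633, -0.40817319]), 'wrist_torque': array([-0.00747723, -0.04629777, -0.02216565]), 'opening': 0.08551002891990676}
gpo 0.0539
scene 437.2711276712378 437.2711276712378 318.05625769125896 202.89502755201008 [[-0.5897444641762853, -0.4269839818002074, 0.6854824186362962, -0.5002736010341847], [-0.8075833033936095, 0.3083695272541715, -0.5027100981091428, 0.7056346711662781], [0.0032672700058939165, -0.8500546535059255, -0.5266843561371741, 0.8049420453327593], [0.0, 0.0, 0.0, 1.0]]
top 416.2588096496445 416.2588096496445 328.5683365070519 189.22463752611972 [[0.008615767429900991, -0.9919521447592838, 0.12631987594615163, 0.2673272266403786], [-0.9999496306159774, -0.007896254615860058, 0.006195594726268415, -0.012008197821860463], [-0.005148279573266558, -0.12636689309506188, -0.9919702130341097, 1.5492686423845017], [0.0, 0.0, 0.0, 1.0]]
```

View pics/scene0.png

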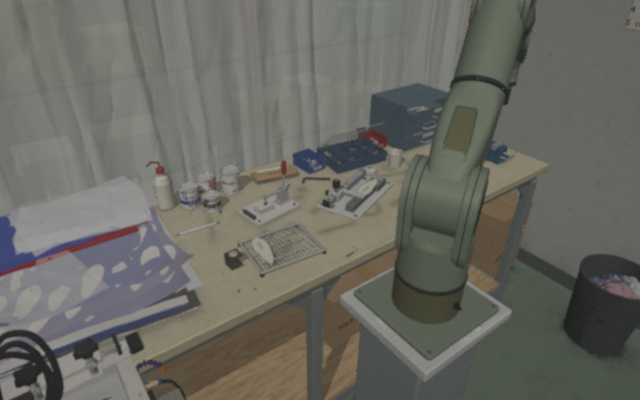

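View pics/top0.png

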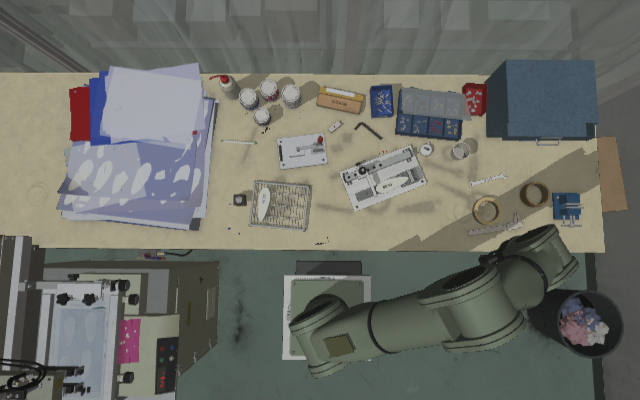

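The top view shows the jig around (384,178), the tray around (280,205), the magnifier at (240,199) and the counter at (427,149). I'll enlarge this area.

```bash
python3 - <<'E'
import cv2
a=cv2.imread("pics/top0.png")
j=cv2.resize(a[138:216,334:440],None,fx=7.5,fy=7.5,interpolation=cv2.INTER_CUBIC)
cv2.imwrite("pics/jig0.png",j)
j=cv2.resize(a[170:240,225:325],None,fx=8,fy=8,interpolation=cv2.INTER_CUBIC)
cv2.imwrite("pics/tray0.png",j)
E
```

```text
(no output)
```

View pics/jig0.png

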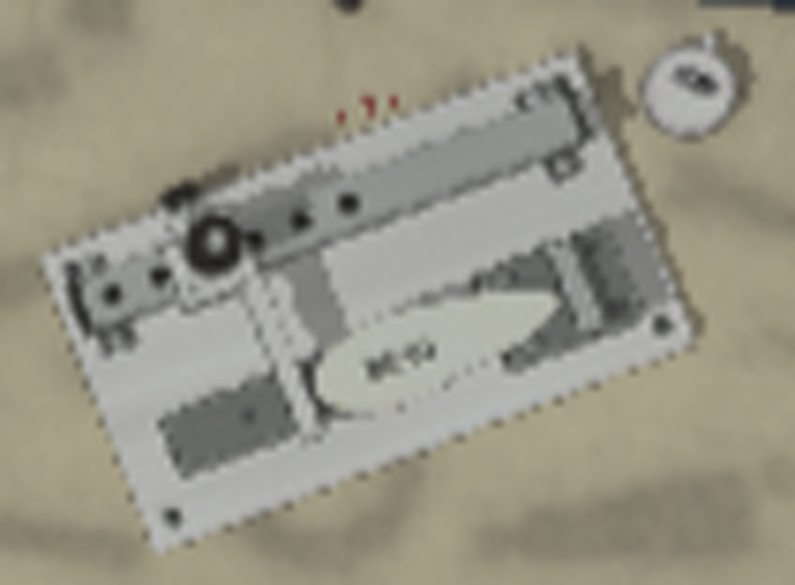

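View pics/tray0.png

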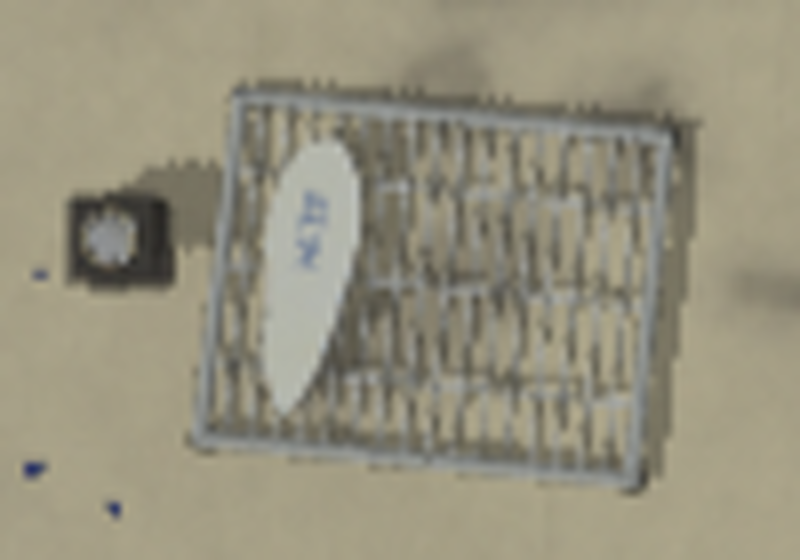

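The jig's plate corners are at crop (45,258), (575,52), (695,340) and (158,550). The knob top is at (215,243). The part's tips are at (312,385) and (560,295). The tray's corners are at (240,92), (670,135), (635,482) and (198,440), and the empty half is on the right.

```bash
cat > h.py <<'E'
import numpy as np
from scipy.spatial.transform import Rotation as R
def px2w(c,uv,z):
    uv=np.atleast_2d(uv).astype(float); T=np.array(c["T"])
    d=np.c_[(uv[:,0]-c["cx"])/c["fx"],(uv[:,1]-c["cy"])/c["fy"],np.ones(len(uv))]@T[:3,:3].T
    return T[:3,3]+d*((z-T[2,3])/d[:,2])[:,None]
def w2px(c,p):
    T=np.array(c["T"]); q=(np.atleast_2d(p)-T[:3,3])@T[:3,:3]
    return np.c_[q[:,0]/q[:,2]*c["fx"]+c["cx"],q[:,1]/q[:,2]*c["fy"]+c["cy"]]
def uncrop(p,s,o): return (np.array(p,float)+.5)/s-.5+np.array(o)
E
python3 - <<'E'
from cell import *
from h import *
np.set_printoptions(precision=4,suppress=True)
c=capture("top")
def rect(C,name):  # TL,TR,BR,BL
    P=C; y=(P[0]+P[3]-P[1]-P[2])/2; x=(P[0]+P[1]-P[2]-P[3])/2
    print(name,P.mean(0),"len y",np.linalg.norm(y),"len x",np.linalg.norm(x),"yang",np.arctan2(-y[0],y[1]),"xang",np.arctan2(x[1],x[0]))
    return P.mean(0)
J=lambda p,z:px2w(c,uncrop(p,7.5,(334,138)),z)
jc=rect(J([(45,258),(575,52),(695,340),(158,550)],.01),"jig")
rect(px2w(c,uncrop([(240,92),(670,135),(635,482),(198,440)],8,(225,170)),.016),"tray")
t=J([(312,385),(560,295)],.042);print("part",t,t.mean(0),np.linalg.norm(t[0]-t[1]))
k=J([(215,243)],.082);print("knob",k)
f=J([(560,245),(598,325)],.046);print("fixed",f,f.mean(0))
print("holes",J([(112,293),(160,275),(256,240),(301,220),(348,203)],.035))
print(R.from_quat(state()["eef_rot"]).as_matrix())
E
```

```text
jig [ 0.5095 -0.2046  0.01  ] len y 0.28724224741812704 len x 0.15652275264253693 yang 0.38164548651345376 xang 0.3720505650179645
tray [0.4011 0.1803 0.016 ] len y 0.20173469009034972 len x 0.1618261194865456 yang -0.08968512919296008 xang -0.08655447149349353
part [[ 0.4618 -0.1726  0.042 ]
 [ 0.5071 -0.2938  0.042 ]] [ 0.4844 -0.2332  0.042 ] 0.12938274535740532
knob [[ 0.5245 -0.1225  0.082 ]]
fixed [[ 0.5311 -0.2934  0.046 ]
 [ 0.4918 -0.3113  0.046 ]] [ 0.5115 -0.3024  0.046 ]
holes [[ 0.5075 -0.0755  0.035 ]
 [ 0.5166 -0.099   0.035 ]
 [ 0.5344 -0.1462  0.035 ]
 [ 0.5445 -0.1684  0.035 ]
 [ 0.5532 -0.1916  0.035 ]]
[[ 0.9057  0.424  -0.0004]
 [ 0.424  -0.9057  0.0007]
 [-0.     -0.0008 -1.    ]]
```

Request:
servo_tool --targets "10 -5 0 -0.4; 20 -10 1 -0.8; 28 -14 4 -1.2; 34.1 -17.8 8 -1.508; 34.1 -17.8 8 -1.508; 34.1 -17.8 8 -1.508; 34.1 -17.8 8 -1.508; 34.1 -17.8 8 -1.508; 34.1 -17.8 8 -1.508; 34.1 -17.8 8 -1.508; 34.1 -17.8 8 -1.508; 34.1 -17.8 8 -1.508" --gripper 80 --newtons 30

```text
time_s: 1.65
tcp_pos: [0.4771, -0.215, 0.224]
eef_rot: [0.563, 0.826, -0.0, 0.0]
ft_force: [0.0, 0.9, 0.2]
opening: 0.0684
```

Request:
servo_tool --targets "0 0 3 0; 0 0 6 0; 0 0 9 0; 0 0 9.4 0; 0 0 9.4 0; 0 0 9.4 0"

```text
time_s: 2.4
tcp_pos: [0.4775, -0.2152, 0.131]
eef_rot: [0.563, 0.826, 0.0, 0.001]
ft_force: [-1.3, -0.7, 0.4]
opening: 0.0682
```

```bash
python3 - <<'E'
from cell import *
from h import *
import cv2
s=state();print(s["time_s"],s["tcp_pos"],s["opening"])
c=capture("scene");d=capture("top")
p=[[.477,-.2146,.04],[.4844,-.2332,.042],[.5245,-.1225,.069]]
print(w2px(c,p).round(1).tolist())
a=cv2.resize(c["image"][160:225,310:400,::-1],None,fx=6,fy=6,interpolation=cv2.INTER_CUBIC)
b=cv2.resize(d["image"][145:205,340:430,::-1],None,fx=6,fy=6,interpolation=cv2.INTER_CUBIC)[:, :540]
cv2.imwrite("pics/p1.png",cv2.copyMakeBorder(np.vstack([a[:300],b[:300]]),0,0,0,0,0))
E
```

```text
2.4 [ 0.47747345 -0.21518267  0.13097124] 0.06823044467596827
[[364.9, 188.4], [367.5, 185.6], [336.1, 183.3]]
```

View pics/p1.png

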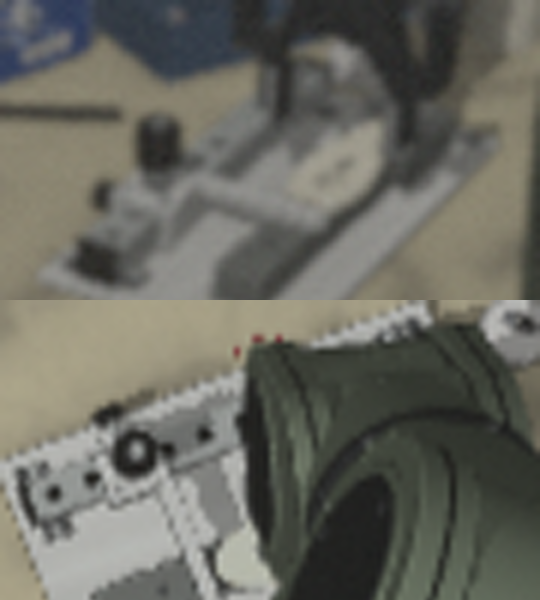

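The fingers straddle the part, with their tips at scene pixels of about (357,180) and (378,185). I'll check the tip height against the model.

```bash
python3 - <<'E'
from cell import *
from h import *
c=capture("scene")
for z in(.05,.058,.066,.074):
    print(z,w2px(c,[[.4775+s*.04*.93,-.2152+s*.04*.365,z] for s in(1,-1)]).round(1).tolist())
E
```

```text
0.05 [[355.0, 182.8], [375.4, 188.9]]
0.058 [[355.1, 180.8], [375.5, 186.9]]
0.066 [[355.2, 178.9], [375.7, 184.9]]
0.074 [[355.3, 176.9], [375.9, 182.9]]
```

Request:
servo_tool --targets "0 0 1 0; 0 0 2 0; 0 0 2.65 0; 0 0 2.65 0; 0 0 2.65 0"

```text
time_s: 3.18
tcp_pos: [0.4772, -0.215, 0.1035]
eef_rot: [0.563, 0.827, 0.0, -0.0]
ft_force: [-0.9, -0.8, 0.1]
opening: 0.0683
```

Request:
servo_tool --targets "0 0 0 0; 0 0 0 0; 0 0 0 0; 0 0 0 0; 0 0 0 0; 0 0 0 0; 0 0 0 0; 0 0 0 0" --gripper 35 --newtons 30

```text
time_s: 4.18
tcp_pos: [0.4772, -0.215, 0.1039]
eef_rot: [0.563, 0.827, -0.0, 0.0]
ft_force: [-2.0, 1.2, 9.4]
opening: 0.0423
```

Request:
servo_tool --targets "0 0 -0.5 0; 0 0 -1.5 0; 0 0 -3 0; 0 0 -4.5 0; 0 0 -6 0; 0 0 -6 0; 0 0 -6 0"

```text
time_s: 5.05
tcp_pos: [0.477, -0.215, 0.1632]
eef_rot: [0.563, 0.827, -0.0, -0.0]
ft_force: [0.5, 0.6, -0.4]
opening: 0.0427
```

```bash
python3 - <<'E'
from cell import *
from h import *
import cv2
c=capture("scene");s=state();print(s["tcp_pos"],s["opening"],s["ft_force"],s["joint_positions"])
cv2.imwrite("pics/p2.png",cv2.resize(c["image"][140:225,310:410,::-1],None,fx=6,fy=6,interpolation=cv2.INTER_CUBIC))
E
```

```text
[ 0.47698057 -0.21490968  0.16297764] 0.042608410939853236 [-0.19840938  0.08847006 -0.54659624] [ 0.52862619  0.85880665 -0.3102098   1.81666706  0.46638983  0.53952038
  0.28930667]
```

View pics/p2.png

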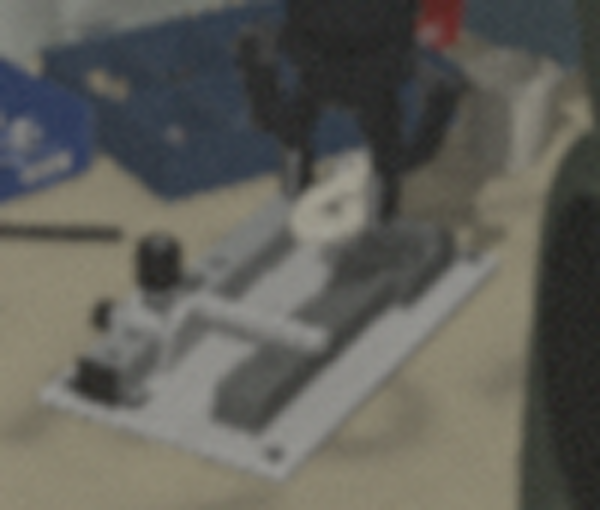

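The part is held and level, with the jig empty below it. Next I carry it over to the tray.

Request:
servo_tool --targets "0 0 -2 0; 1 0 -4 0; 4 0.5 -5 -0.1; 8 1 -5 -0.2; 12 1.5 -5 -0.35; 16 2 -5 -0.5; 20 2.5 -5 -0.65; 24 3 -5 -0.8; 28 3.5 -5 -0.95; 32 4 -5 -1.05; 35 4.2 -5 -1.108; 36.1 4.3 -5 -1.108; 36.1 4.3 -5 -1.108; 36.1 4.3 -5 -1.108; 36.1 4.3 -5 -1.108"

```text
time_s: 6.98
tcp_pos: [0.3852, 0.1359, 0.2134]
eef_rot: [0.045, 0.999, -0.0, -0.0]
ft_force: [-0.0, -0.8, -0.9]
opening: 0.0425
```

```bash
python3 - <<'E'
from cell import *
s=state();print(s["tcp_pos"],s["opening"],s["ft_force"],s["joint_positions"],s["eef_rot"])
E
```

```text
[0.38516753 0.13588185 0.21336997] 0.04253935127859198 [-0.03986206 -0.76626031 -0.93322239] [-0.1394574   0.68409597 -0.47711915  2.16370351  0.72270885  0.45445996
  0.29066588] [ 4.47246361e-02  9.98999343e-01 -1.24428540e-04 -6.73923677e-05]
```

Request:
servo_tool --targets "0 0 3 0; 0 0 6 0; 0 0 9 0; 0 0 11 0; 0 0 12 0; 0 0 12.5 0; 0 0 12.5 0; 0 0 12.5 0"

```text
time_s: 7.98
tcp_pos: [0.3925, 0.1393, 0.0941]
eef_rot: [0.044, 0.999, -0.002, -0.005]
ft_force: [-0.5, 0.4, 0.2]
opening: 0.0426
```

```bash
python3 - <<'E'
from cell import *
from h import *
import cv2
c=capture("scene");s=state();print(s["tcp_pos"],s["opening"],s["ft_force"])
cv2.imwrite("pics/p3.png",cv2.resize(c["image"][200:285,215:335,::-1],None,fx=6,fy=6,interpolation=cv2.INTER_CUBIC))
E
```

```text
[0.39243819 0.13930612 0.09409645] 0.042088425092278045 [ 0.28258068  0.27227127 -0.35828111]
```

View pics/p3.png

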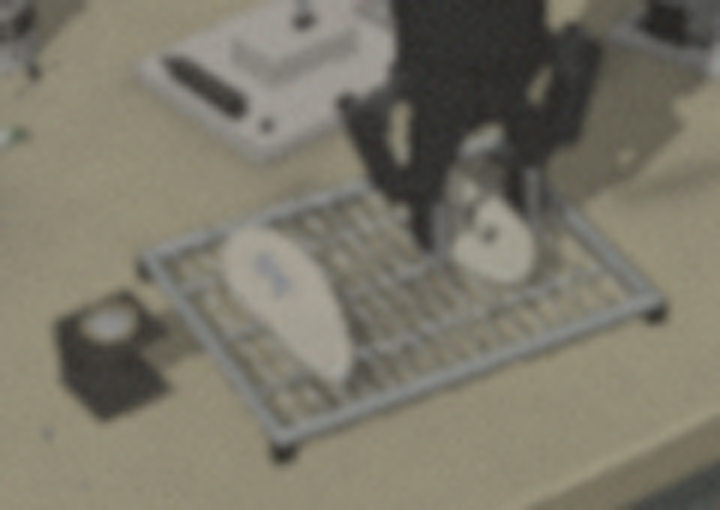

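The arm is at its reach limit, with the part about 8 mm above the wires. I'll move outward about 13 mm, still inside the tolerance, and lower there.

Request:
servo_tool --targets "-1.4 0.1 0.1 0; -1.4 0.1 0.1 0; -1.4 0.1 0.1 0; -1.4 0.1 0.1 0"

```text
time_s: 8.52
tcp_pos: [0.4059, 0.1392, 0.0926]
eef_rot: [0.044, 0.999, -0.002, -0.005]
ft_force: [-0.2, 0.1, 0.2]
opening: 0.0421
```

Request:
servo_tool --targets "0.2 0 0.3 0; 0.4 0 0.5 0; 0.4 0 0.5 0; 0.4 0 0.5 0"

```text
time_s: 9.02
tcp_pos: [0.4023, 0.1395, 0.0876]
eef_rot: [0.044, 0.999, -0.002, -0.005]
ft_force: [-0.2, 0.1, -0.6]
opening: 0.0424
```

Request:
servo_tool --targets "0.4 0 0 0; 0.8 0 0.1 0; 0.8 0 0.1 0; 0.8 0 0.1 0"

```text
time_s: 9.52
tcp_pos: [0.3953, 0.1405, 0.0875]
eef_rot: [0.044, 0.999, -0.002, -0.007]
ft_force: [0.1, 1.0, -0.1]
opening: 0.0427
```

Request:
servo_tool --targets "0 0 0 0; 0 0 0 0; 0 0 0 0; 0 0 0 0; 0 0 0 0; 0 0 0 0" --gripper 80

```text
time_s: 10.28
tcp_pos: [0.3955, 0.1405, 0.0875]
eef_rot: [0.044, 0.999, -0.002, -0.006]
ft_force: [-0.1, 0.0, 0.0]
opening: 0.0683
```

Request:
servo_tool --targets "-0.5 0 -1 0; -0.5 0 -3 0; -0.5 0 -6 0; -0.5 0 -9 0; -0.5 0 -11 0; -0.5 0 -11 0; -0.5 0 -11 0"

```text
time_s: 11.15
tcp_pos: [0.4018, 0.1404, 0.1969]
eef_rot: [0.044, 0.999, -0.003, -0.006]
ft_force: [0.2, 0.4, -0.1]
opening: 0.0683
```

```bash
python3 - <<'E'
from cell import *
from h import *
import cv2
c=capture("scene");s=state();print(s["tcp_pos"],s["opening"],s["ft_force"],s["eef_rot"],s["joint_positions"])
print(w2px(c,px2w(capture("top"),uncrop([(240,92),(670,135),(635,482),(198,440)],8,(225,170)),.016)))
cv2.imwrite("pics/p4.png",cv2.resize(c["image"][210:280,235:335,::-1],None,fx=7,fy=7,interpolation=cv2.INTER_CUBIC))
E
```

```text
[0.40171959 0.14048872 0.19677464] 0.06825233705627752 [0.57776595 0.49621257 0.78701339] [ 0.04384342  0.99901308 -0.00269989 -0.00658271] [-0.06809214  0.75986014 -0.6057975   2.11082369  0.84763018  0.54667584
  0.17465501]
[[238.65817059 240.92724313]
 [297.67243061 221.69911531]
 [324.33454136 248.22718716]
 [261.51393704 271.59417688]]
```

View pics/p4.png

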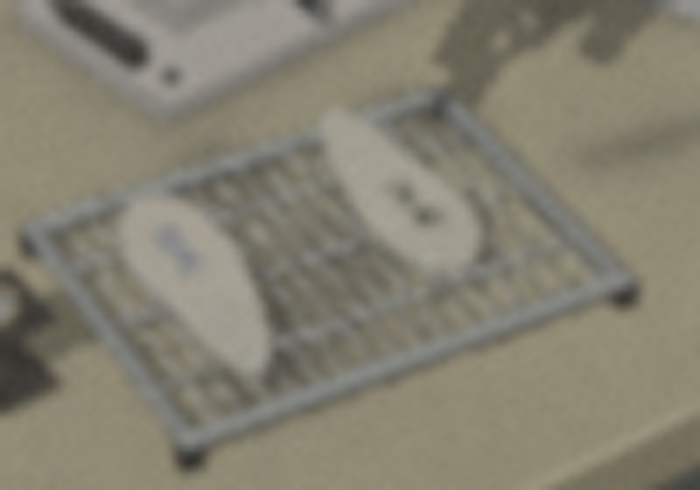

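```bash
python3 - <<'E'
from cell import *
from h import *
c=capture("scene")
P=px2w(c,uncrop([(336,108),(462,273)],7,(235,210)),.022);Q=px2w(c,uncrop([(140,200),(262,378)],7,(235,210)),.022)
T=px2w(c,uncrop([(30,228),(445,95),(630,283),(190,440)],7,(235,210)),.016)
x=(T[0]+T[1]-T[2]-T[3])[:2];x/=np.linalg.norm(x);y=np.array([-x[1],x[0]])
for A in(P,Q):
    d=(A-T.mean(0))[:,:2];print(np.c_[d@x,d@y],(d@x).mean(),(d@y).mean())
print(T.mean(0),x)
E
```

```text
[[ 0.08701586 -0.04921762]
 [-0.04710346 -0.03907589]] 0.019956200877909596 -0.044146755182533116
[[ 0.06832704  0.05474121]
 [-0.06551075  0.06197695]] 0.0014081423425391995 0.05835908193419196
[0.39514327 0.18311926 0.016     ] [ 0.99616025 -0.08754863]
```

The part lies flat on the empty half, at about x=+20 mm, y=−44 mm in the tray frame. Next is the knob.

Request:
servo_tool --targets "-1 -2 -2 -0.05; -3 -5 -4 -0.1; -5 -9 -4 -0.2; -7 -13 -4 -0.3; -9 -17 -4 -0.4; -12 -21 -4 -0.463; -14 -24 -3 -0.463; -14.6 -25.1 0 -0.463; -14.6 -25.1 2 -0.463; -14.6 -25.1 2.5 -0.463; -14.6 -25.1 2.5 -0.463; -14.6 -25.1 2.5 -0.463" --newtons 50

```text
time_s: 12.8
tcp_pos: [0.5252, -0.122, 0.1728]
eef_rot: [-0.187, 0.982, -0.001, -0.006]
ft_force: [-0.4, -0.3, 0.4]
opening: 0.0685
```

```bash
python3 - <<'E'
from cell import *
from h import *
import cv2
c=capture("scene");s=state();print(s["tcp_pos"],s["opening"],s["ft_force"],s["joint_positions"]);print(R.from_quat(s["eef_rot"]).as_matrix().round(3))
k=w2px(c,[[.525,-.1225,.082],[.525,-.1225,.056]]);print(k,(k-[290,140]+.5)*7-.5)
cv2.imwrite("pics/p5.png",cv2.resize(c["image"][140:220,290:380,::-1],None,fx=7,fy=7,interpolation=cv2.INTER_CUBIC))
E
```

```text
[ 0.52521242 -0.12211152  0.1727392 ] 0.06823626355007846 [ 0.26000624 -0.14773108  0.08602491] [ 0.57630059  0.96761112 -0.82930826  1.73621588  0.9096848   0.88563329
  1.27628814]
[[-0.93  -0.367 -0.012]
 [-0.367  0.93  -0.005]
 [ 0.012 -0.    -1.   ]]
[[336.06633579 179.97826262]
 [335.87885114 186.57068941]] [[325.46435056 282.84783834]
 [324.15195798 328.99482587]]
```

View pics/p5.png

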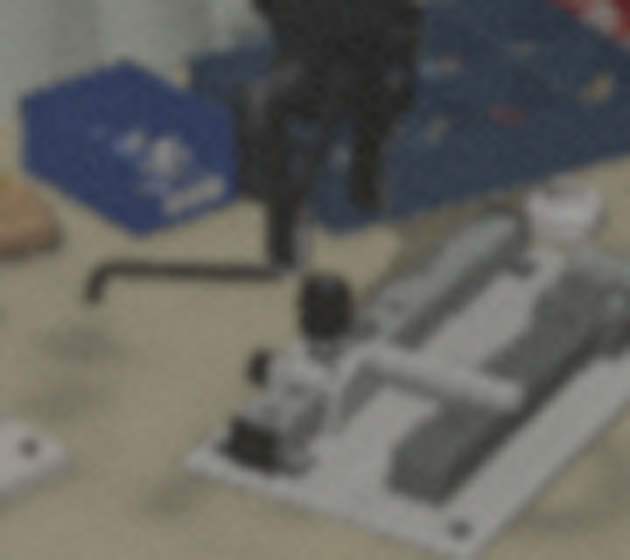

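The knob is where predicted, around crop (325,305), and the fingers are over it. I descend and grip.

Request:
servo_tool --targets "0 0 1.5 0; 0 0 3 0; 0 0 4.2 0; 0 0 4.8 0; 0 0 4.8 0; 0 0 4.8 0"

```text
time_s: 13.6
tcp_pos: [0.5245, -0.1226, 0.1243]
eef_rot: [-0.186, 0.982, -0.001, -0.006]
ft_force: [-0.5, 0.9, 0.2]
opening: 0.0687
```

Request:
servo_tool --targets "0 0 0 0; 0 0 0 0; 0 0 0 0; 0 0 0 0; 0 0 0 0; 0 0 0 0; 0 0 0 0; 0 0 0 0; 0 0 0 0; 0 0 0 0" --gripper 15 --newtons 50

```text
time_s: 14.85
tcp_pos: [0.5245, -0.1226, 0.1243]
eef_rot: [-0.186, 0.982, -0.001, -0.006]
ft_force: [-1.0, -1.0, 5.3]
opening: 0.0266
```

Request:
servo_tool --targets "0 0 -0.4 0; 0 0 -0.8 0; 0 0 -1.2 0; 0 0 -1.2 0; 0 0 -1.2 0; 0 0 -1.2 0"

```text
time_s: 15.6
tcp_pos: [0.5245, -0.1226, 0.1358]
eef_rot: [-0.187, 0.982, -0.001, -0.007]
ft_force: [0.4, -0.7, -7.8]
opening: 0.0267
```

Request:
servo_tool --targets "0 -0.3 0 0; 0 -0.8 0 0; 0 -1.3 0 0; 0 -1.8 0 0; 0 -2.3 0 0; 0 -2.5 0 0; 0 -2.5 0 0; 0 -2.5 0 0; 0 -2.5 0 0"

```text
time_s: 16.73
tcp_pos: [0.5337, -0.1458, 0.136]
eef_rot: [-0.187, 0.982, -0.001, -0.007]
ft_force: [0.1, -0.3, -8.4]
opening: 0.0268
```

Request:
servo_tool --targets "0 0 0.3 0; 0 0 0.6 0; 0 0 0.9 0; 0 0 1.2 0; 0 0 1.2 0; 0 0 1.2 0; 0 0 1.2 0"

```text
time_s: 17.6
tcp_pos: [0.5337, -0.1457, 0.1243]
eef_rot: [-0.187, 0.982, -0.001, -0.006]
ft_force: [-2.1, -0.1, 5.7]
opening: 0.0265
```

```bash
python3 - <<'E'
from cell import *
from h import *
s=state();print(s["tcp_pos"],s["opening"],s["ft_force"])
E
```

```text
[ 0.5337207  -0.14574174  0.12433903] 0.02653121445642279 [-2.1029792  -0.13746027  5.70087622]
```

The height is back at 0.1243 with nearly the same force as before the lift, so the pin is in. I'll press 0.5 mm to confirm it is seated, and look.

Request:
servo_tool --targets "0 0 0.05 0; 0 0 0.05 0; 0 0 0.05 0; 0 0 0.05 0"

```text
time_s: 18.1
tcp_pos: [0.5338, -0.1458, 0.1242]
eef_rot: [-0.186, 0.982, -0.001, -0.006]
ft_force: [-3.7, -0.8, 13.1]
opening: 0.0268
```

```bash
python3 - <<'E'
from cell import *
from h import *
import cv2
c=capture("scene");s=state();print(s["tcp_pos"],s["opening"],s["ft_force"])
a=cv2.resize(c["image"][150:220,290:390,::-1],None,fx=6,fy=6,interpolation=cv2.INTER_CUBIC)
b=cv2.resize(c["image"][210:280,235:335,::-1],None,fx=6,fy=6,interpolation=cv2.INTER_CUBIC)[:170]
cv2.imwrite("pics/p6.png",np.vstack([a,b]))
E
```

```text
[ 0.53377165 -0.14572169  0.1242092 ] 0.02646624407743927 [-3.46401981 -0.23410247 14.13617155]
```

View pics/p6.png

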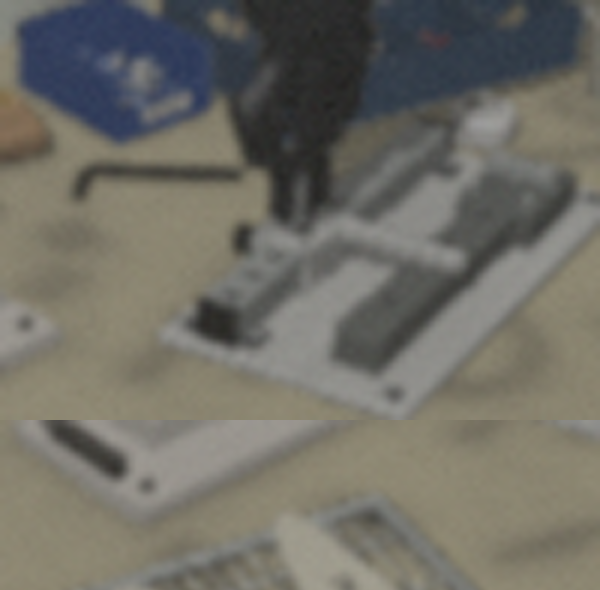

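```bash
python3 -c "
from cell import *
print(finish_job())"
```

```text
the job is handed in; nothing more can be done
None
```

The job is done and handed in at about 18 s of the 51 s allowed; no verdict was reported.

- **Finished part:** I moved it from the jig to the empty half of the tray. It lies flat, print side up, and well clear of the drying part. Its measured centre is about x = +20 mm, y = −44 mm in the tray frame. It sits about 20 mm off-centre in x, with its narrow tip about at the tray's edge, because the arm could not reach low enough at the planned spot.
- **End stop:** I gripped the knob at 50 N and lifted the tool 11.5 mm; the force reading matched the spring at about 8 N. I then slid the stop 25 mm towards the fixed stop and lowered it.
- **Pin:** The tool came back to the same height as before the lift (0.1243 m), with almost no force along the slide. Pressing a further 0.5 mm raised the force sharply to about 14 N, so I take the pin to be home. I could not read the pin itself directly.
- **Grip:** The fingers are still holding the knob, at an opening of 26.5 mm. The nominal knob diameter is 28 mm, and the opening read about 2 mm low on the finished part too.
- **Other items:** I did not touch the drying part, the magnifier or the counter. I did not measure their positions at the end.

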